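Emboss a memo pad in the desk press and hold the pressure

TASK

Slide the spiral memo pad, coil end last, into the throat of the desk embossing press, lying flat and fully home against the back stop, and let go of it. Then press the side lever down past its first two clicks to the third click, without forcing it on to its end stop, and finish still holding it there against its spring with the fingers, so that the press foot stays clamped on the pad. Leave the other things on the desk where they are.

Things in the scene. Friction and masses are not known exactly. Their poses are not given: they have to be found in the camera images.
- press: grey desk embossing press fixed to the desk, 190 long (x), 120 wide, 129 tall. Origin on the desk under its middle line; x points into the throat, away from the robot (within 20 degrees of world x), y left to the lever's side, z up. In its frame, mm: base plate top z 6 (tongue 44 wide from x -100 to -50, then 120 wide); head's top z 78 from x -50 on; 70 wide housing from x -30 to 85 up to z 129
- throat (a point): middle of the floor at the throat's mouth (press frame: x -50, y 0, z 6). The throat is a straight tunnel along the press's x: 64 wide, floor z 6, roof (the overhanging head) z 42, raised foot down to z 39, back stop 56 beyond the mouth; side walls 18 thick begin at the mouth
- pad_home (a point): where the pad's origin lies when the pad is fully home (press frame: x -57, y 0, z 6), pad x along press x. The board then sticks out 70, plus the coil, in front of the head
- pad: loose slim spiral memo pad, stiff brown covers, 126 long (x), 54 wide (y), 16 thick, about 0.11 kg; wire coil, 14 across, along its short -x end, reaching x -72. Origin: centre of its underside, z up. Lies flat, +x end roughly away from the robot (within 30 degrees); that end goes in first. Can be pinched across the 54 width near the coil end; 25 from the board's end clears the head when home
- lever (a joint): angle of the side lever, rad: 0 at rest (up), grows as pressed down; clicks (force dips just before, rises just after) at 0.2, 0.4, 0.6; end stop 0.75. 0.52 to 0.69 counts as the third click. A damped spring returns it to 0 from any click. Force down at the bar: 2 to 9 N on the way, about 8 N at the third click, 11 N just past it. The foot comes down 35 mm per rad and touches a pad that is home at about 0.5
- lever_axis (a point): point on the lever's level hinge axis, which runs along the press's x (press frame: x -5, y 48, z 105). From here the lever reaches 130 towards the press's +y to the centre of the grip bar, 0.35 rad above level at rest, 0.25 rad below level at the third click
- lever_bar (a point): centre of the black rubber grip bar at the lever's end: round, 22 in diameter, 56 long along the press's x. It moves with the lever; its height z over the desk: 150 at rest, 124 first click, 98 second, 73 third, 55 end stop. Can be pushed down from above with closed fingertips
- pad_coil (a point): middle of the pad's wire coil (pad frame: x -64, y 0, z 9); it stays outside, in front of the press
- ram: steel press foot in the throat's roof, 30 (x) x 40 (y) x 8, sprung; origin at the centre of its underside, at x = -20, y = 0, z = 39 in the press's frame when raised
- water: bystander, to be left alone: clear closed drinking bottle, 64 dia x 210 tall (mm), origin at the centre of its underside
- glue: bystander, to be left alone: standing glue stick, 31 dia x 98 tall (mm), origin at the centre of its underside
- phone: bystander, to be left alone: phone lying flat, 155 x 75 x 9, long side along its x (mm), origin at the centre of its underside
- marker: bystander, to be left alone: flat marker pen lying along its x, 127 x 15 x 13 (mm), origin at the centre of its underside
- eraser: bystander, to be left alone: eraser, 55 x 22 x 12, lying near or under the lever (mm), origin at the centre of its underside
- mug: bystander, to be left alone: white mug, 80 dia x 90 tall, handle at its +y (mm), origin at the centre of its underside
There are look-alikes about, which are no part of the job. Of the things that look like the pad, take the one that is farthest to the robot's left at the start.

How it is judged (in metres and radians):
On the way, in this order (a step that is already met when the one before it is completed fails the run):
1. the pad lies flat and home in the throat, let go, with the lever still up (x of pad in the frame of press between -0.064 and -0.05 m and y of pad in the frame of press between -0.012 and 0.012 m and z of pad in the frame of press below 0.01 m and angle between the x axis of pad and the x axis of press, either way round below 0.2 rad and angle between pad's own z axis and vertical below 0.1 rad and x of pad_coil in the frame of press below -0.105 m and contact force between the fingers and pad below 0.2 N and value of joint lever below 0.1 rad), for 0.2 s.
2. the lever is at the third click (value of joint lever between 0.52 and 0.69 rad), for 0.2 s.
At the end, for the whole second after the job is handed in: through the last second the fingers hold the lever (over 2 N) steady at its third click (0.52 to 0.69 rad), the foot presses the pad (over 1 N), and the pad, not touched by the robot, lies flat in the throat within 7 mm of home along it, 12 mm sideways and 0.2 rad, coil outside (all of step 2 and x of pad in the frame of press between -0.064 and -0.05 m and y of pad in the frame of press between -0.012 and 0.012 m and z of pad in the frame of press below 0.01 m and angle between the x axis of pad and the x axis of press, either way round below 0.2 rad and angle between pad's own z axis and vertical below 0.1 rad and x of pad_coil in the frame of press below -0.105 m and contact force between the arm and pad below 0.2 N and contact force between the fingers and lever above 2 N and contact force between ram and pad above 1 N and velocity of joint lever between -0.1 and 0.1 rad/s); the arm keeps its last pose, push and grip.
It fails at once if the lever is forced past the third click on to its end stop (value of joint lever above 0.73 rad).
It fails at once if a bystander is moved by more than 30 mm or tipped over (distance of any of water, glue, phone, marker, eraser, mug from where it was at the start of the episode above 0.03 m or angle between any of water, glue, phone, marker, eraser, mug's own z axis and vertical above 0.5 rad).
It also fails if it takes over 54 s, if anything falls off the work surface, if the arm or the gripper's body presses on something with over 40 N, if the wrist force passes 120 N, or if a joint passes its speed limit or range.

ROBOT

A 6-joint arm with a two-finger parallel gripper is mounted at the origin on the work surface. World frame = base frame: x ahead of the robot, y to its left, z up, the work surface at z = 0. Lengths are in m, angles in degrees, forces in N, time in s.
With the tool pointing down it reaches from about 0.4 to 0.825 m from the base axis. Payload 7 kg.
Tool frame: the origin (TCP) lies on the centre line of the jaws, within the pads' length; the fingertips stand 11 mm ahead of it and the grasp point (between the pads) lies 8 mm behind it; z points along the fingers, y is the line along which they close (so a half turn about z gives the same grasp; the last joint's range is limited). The gripper opens to 88 mm and grips with 3 to 60 N. Pads are 19 mm wide; open, the fingers measure 130 mm over their backs; the gripper's body (78 mm by 193 mm) begins 47 mm behind the grasp point.
Start: joints at [-47.263, 20.546, 0.682, 0, -70.136, -16.507], TCP at [0.298, -0.605, 0.238] pointing down, gripper open.
Joint ranges: [-176.03, 176.03], [-82.01, 121.73], [-58.28, 71.71], [-173.87, 95.51], [-174.79, -0.11], [-173.66, 173.66]. Speed limits (degrees/s): [136.94, 136.94, 172.46, 180, 180, 180].

INTERFACE

Orientations are given as [roll, pitch, yaw] about the fixed x, y, z axes, in that order (R = Rz(yaw) Ry(pitch) Rx(roll)).
In Python, from plant import r, capture, camera_model, job gives the robot as it stands.
- The arm moves only by the tool drive_tool, never from a script. Its argument "increments" is a list that holds one entry, the list of rows, each a list of 5 numbers: the gripper's target within -1 to 1 (fully open at 1, half-way at 0, shut at -1), then the shift along the tool's x, y, z scaled (see below), then the turn about the tool's z scaled (see below). In form: [[[gripper, tx, ty, tz, roll], ...]]. A call has 1 to 5 rows; each row is the pose to reach, as a shift and turn from the pose commanded when the call began, along the tool's axes at that moment, turning the shorter way round; what a row does not reach only later rows make up. The controller multiplies each number of a shift by 120 mm and each number of a turn by 360 degrees. A row lasts 1/8 s, in which the tool goes at most 62.5 mm and 10.7 degrees, less where a joint would pass 70% of its speed; a pose out of reach is approached as far as the arm can. A call with a number of a shift or a turn outside -1 to 1 is refused whole. A call with a gripper value outside its range is refused whole. The fingers move at their own pace and stop on an object; "squeeze" is the grip in N (left out, the last holds). Time passes only in rows, so rows that repeat a pose let the fingers close. It gives the time, the measured TCP pose, the force, the opening and the grip force at its end, in the units of the state.
- r.get_state(): the state, without advancing time (a new reading comes with each control period).
- capture(name): name is "scene" or "top" or "wrist"; returns the picture (480x640x3 uint8, red, green, blue); there is no depth.
- camera_model(name): a dict with "camera_matrix" (3x3 intrinsics, pixels), "rvec" (rotation vector, rad) and "tvec" (3), from world to camera coordinates, as OpenCV has them. Camera axes: x right, y down, z forward; pixel columns grow to the right and rows downward; lengths in m; the calibration is good to about 2 mm. A picture is of the moment at which its call begins: read the wrist's pose just before it. camera_model takes no time and is no camera call; for the wrist camera it gives the pose at the moment of the call.
- job.close_job(): hands the job in; it is judged then, once.
The state is a dict: "time_s": time; "joints": joint angles; "qd": joint speeds; "joint_torque": joint torques, N m; "tcp_pos": TCP position; "eef_rot": TCP orientation; "contact_force": force on the tool from outside, world axes, zero at the start; "moment": the same for the moment, N m; "gripper_width": finger opening in m; "gripper_force": force on a finger pad.
Only numpy, scipy, OpenCV 4.12 (cv2) and the standard library are available. Lean on these libraries where they do the work, as an engineer would, in place of code of your own. Each camera call takes 0.05 s, during which the arm holds its last target. There are 200 camera calls.

## Working session

There is one attempt and no reset: what is moved stays moved. The work goes in short steps, Python scripts to look and compute and a tool call to move; the robot and the scene stay as the last step left them, time stands still between calls to the robot, and variables do not carry over. Pictures are saved under pics/ and viewed, at most 10 in all, crops included, and the job is handed in when it is done.

Besides the shell and the picture viewer there is one more tool, called after "Call:" as name([rows], argument=value, ...), one row to a line, values as JSON. drive_tool: Moves the arm, as the interface text tells. Its arguments: {"type":"object","properties":{"increments":{"type":"array"},"squeeze":{"type":"number"}},"required":["increments"]}

```bash
mkdir -p pics; cat > h.py <<'E'
import numpy as np,cv2
from plant import r,capture,camera_model,job
def snap(n,f):
    m=camera_model(n);im=capture(n);cv2.imwrite(f'pics/{f}.png',cv2.cvtColor(im,cv2.COLOR_RGB2BGR));return im,m
def ray(m,uv,z):
    K=np.array(m['camera_matrix'],float);R=cv2.Rodrigues(np.array(m['rvec'],float))[0];t=np.array(m['tvec'],float).ravel()
    c=-R.T@t;d=R.T@np.linalg.inv(K)@np.array([uv[0],uv[1],1.]);return c+d*(z-c[2])/d[2]
def proj(m,P):
    return cv2.projectPoints(np.array(P,float).reshape(-1,3),np.array(m['rvec'],float),np.array(m['tvec'],float),np.array(m['camera_matrix'],float),None)[0].reshape(-1,2)
E
python3 - <<'E'
from h import *
a,ma=snap('top','top0');b,mb=snap('scene','scene0')
np.savez('m0.npz',**{'t'+k:v for k,v in ma.items()},**{'s'+k:v for k,v in mb.items()})
print(r.get_state()); 
for m in(ma,mb):
    R=cv2.Rodrigues(np.array(m['rvec']))[0];print(-R.T@np.array(m['tvec']).ravel(),R)
E
```

```text
{'time_s': 0.1, 'joints': array([-4.72645059e+01,  2.05872591e+01,  6.38900778e-01, -1.79593215e-02,
       -7.01384045e+01, -1.65055714e+01]), 'qd': array([ 0.08341638, -0.1771682 ,  0.06669536,  0.10481814,  0.02435834,
        0.04413849]), 'joint_torque': array([ 3.07735654e-04, -5.84165096e+01,  2.93753654e+01,  7.01556087e+00,
        1.01824582e-02, -5.66082656e-05]), 'tcp_pos': array([ 0.29809802, -0.60511956,  0.23671557]), 'eef_rot': array([ 1.79912015e+02, -8.46421355e-03, -1.53776185e+02]), 'contact_force': array([ 0.35433313, -0.14017674, -0.19426902]), 'moment': array([-0.01348572, -0.04048063,  0.00785105]), 'gripper_force': 0.0, 'gripper_width': 0.08762894571509768}
[0.31534224 0.00308495 1.15349152] [[ 0.01570738 -0.99987149  0.00320556]
 [-0.99141238 -0.0159906  -0.12979133]
 [ 0.12982591 -0.00113935 -0.99153615]]
[0.70505522 0.51747172 1.09153974] [[-8.74321247e-01  4.85347650e-01  1.21505610e-04]
 [ 4.19660744e-01  7.56116406e-01 -5.02168139e-01]
 [-2.43817999e-01 -4.39005283e-01 -8.64769996e-01]]
```

View pics/top0.png

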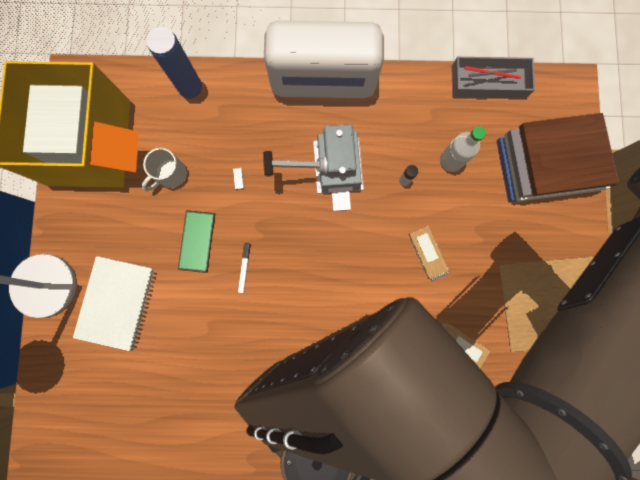

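View pics/scene0.png

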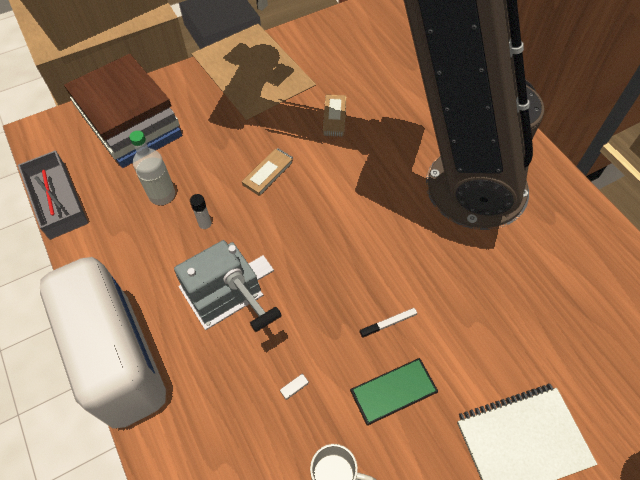

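Both views show two brown memo pads: A at top (429,252) / scene (268,172), and B at top (470,345) / scene (335,115), half hidden by the arm. The big white spiral notebook at top (115,305) doesn't match the description. A is farther left, so I take A. The press is at top (340,160), with its lever bar at (268,163).

```bash
python3 - <<'E'
from h import *
a=cv2.imread('pics/top0.png');b=cv2.imread('pics/scene0.png')
c=[cv2.resize(a[220:290,400:460],None,fx=4.2,fy=4.2,interpolation=2),cv2.resize(a[115:215,255:375],None,fx=4.2,fy=4.2,interpolation=2)]
h=max(x.shape[0] for x in c)
c=[cv2.copyMakeBorder(x,0,h-x.shape[0],0,0,0) for x in c]
cv2.imwrite('pics/c1.png',np.hstack(c))
E
```

```text
(no output)
```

View pics/c1.png

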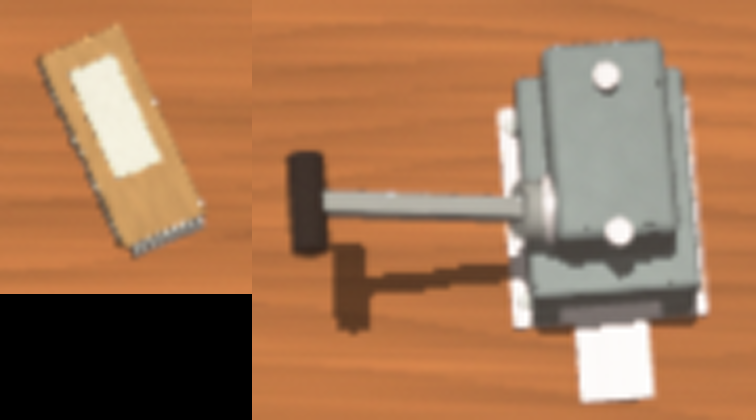

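The crop shows pad A with its coil at the near end (about top (440,277)), which confirms the choice. The press tongue points towards the robot.

```bash
python3 - <<'E'
from h import *
m=camera_model('top')
f=lambda x,y,z,ox=400,oy=220,sx=0:ray(m,(ox+(x-sx)/4.2-.4,oy+y/4.2-.4),z)[:2]
P=np.array([f(*p,.016) for p in[(42,60),(118,27),(203,212),(132,250)]]);print('pad',P.round(3).tolist(),P.mean(0))
d=(P[0]+P[1]-P[2]-P[3]);print(np.degrees(np.arctan2(d[1],d[0])),np.linalg.norm(d)/2,np.linalg.norm(P[0]-P[1]))
g=lambda x,y,z:f(x,y,z,255,115,252)
T=[g(583,402,.006),g(655,397,.006)];B=[g(513,327,.006),g(706,313,.006),g(500,110,.006),g(688,97,.006)]
H=[g(541,50,.129),g(660,42,.129),g(675,235,.129),g(556,240,.129)]
print(np.round(T,3).tolist(),np.round(B,3).tolist(),np.round(H,3).tolist())
for n,v in dict(tongue=T[0]-T[1],base=B[0]-B[1]).items():print(n,np.degrees(np.arctan2(v[1],v[0]))-90,np.linalg.norm(v))
v=(H[0]+H[1]-H[2]-H[3]);print('H',np.degrees(np.arctan2(v[1],v[0])),np.linalg.norm(v)/2)
v=B[2]-B[0];print(np.degrees(np.arctan2(v[1],v[0])));v=B[3]-B[1];print(np.degrees(np.arctan2(v[1],v[0])))
print('bar',g(307,203,.16))
E
```

```text
pad [[0.466, -0.228], [0.487, -0.275], [0.375, -0.324], [0.352, -0.281]] [ 0.42026848 -0.27720661]
24.363895293818445 0.12429595970820435 0.051214670511054786
[[0.526, -0.033], [0.53, -0.077]] [[0.573, 0.011], [0.584, -0.109], [0.713, 0.022], [0.723, -0.097]] [[0.706, -0.003], [0.712, -0.07], [0.599, -0.079], [0.595, -0.013]]
tongue 4.965155008901931 0.04470587542517168
base 5.17579047968394 0.12053270130803727
H 4.906743914588686 0.1117222343126794
4.308911029817252
4.856149993435664
bar [0.60523682 0.12321086]
```

```bash
cat >> h.py <<'E'
from scipy.spatial.transform import Rotation as Ro
def go(x,y,z,yaw):
    s=r.get_state();e=s['eef_rot'];R=Ro.from_euler('xyz',e,degrees=True).as_matrix()
    d=R.T@(np.array([x,y,z])-s['tcp_pos'])/.12;dy=-((yaw-e[2]+180)%360-180)
    print('t',round(s['time_s'],2),'pos',s['tcp_pos'].round(4),e.round(1),'F',s['contact_force'].round(1),'w',round(s['gripper_width'],4),'gf',round(s['gripper_force'],1));print('move',d.round(3),'roll',round(dy/360,4))
PO=np.array([.627,-.045]);PY=4.9
def press(x,y):
    c,s=np.cos(np.radians(PY)),np.sin(np.radians(PY));return PO+[c*x-s*y,s*x+c*y]
E
python3 -c "
from h import *
go(.381,-.295,.10,-155.6)"
```

```text
t 0.1 pos [ 0.2981 -0.6051  0.2367] [ 179.9   -0.  -153.8] F [ 0.4 -0.1 -0.2] w 0.0876 gf 0.0
move [-1.762  2.011  1.142] roll 0.0051
```

Call:
drive_tool([
  [[1, -0.3, 0.33, 0, 0], [1, -0.6, 0.67, 0, 0], [1, -0.88, 1, 0, 0.005], [1, -0.88, 1, 0, 0.005], [1, -0.88, 1, 0, 0.005]],
])

```text
time_s: 0.72
tcp_pos: [0.3402, -0.4511, 0.2377]
eef_rot: [-180.0, 0.0, -155.5]
contact_force: [0.2, -0.5, -0.0]
gripper_width: 0.0875
gripper_force: 0.0
```

```bash
python3 -c "
from h import *
go(.381,-.295,.12,-155.6)"
```

```text
t 0.72 pos [ 0.3402 -0.4511  0.2377] [-180.     0.  -155.5] F [ 0.2 -0.5 -0. ] w 0.0875 gf 0.0
move [-0.849  1.043  0.981] roll 0.0003
```

Call:
drive_tool([
  [[1, -0.4, 0.4, 0, 0], [1, -0.7, 0.8, 0.1, 0], [1, -0.85, 1, 0.3, 0], [1, -0.85, 1, 0.4, 0], [1, -0.85, 1, 0.4, 0]],
])

```text
time_s: 1.35
tcp_pos: [0.3829, -0.3004, 0.1888]
eef_rot: [179.9, -0.1, -155.6]
contact_force: [0.6, 0.2, 0.7]
gripper_width: 0.0877
gripper_force: 0.0
```

```bash
python3 -c "
from h import *
im,m=snap('wrist','w1')
P=[.4203,-.2772];c,s=np.cos(np.radians(24.4)),np.sin(np.radians(24.4))
print(proj(m,[[P[0]+c*x-s*y,P[1]+s*x+c*y,.016] for x,y in[(63,27),(63,-27),(-63,-27),(-63,27)] for x,y in [(x/1e3,y/1e3)]]).round(0).tolist())
np.savez('w1.npz',**m)
go(.381,-.295,.013,-155.6)"
```

```text
[[353.0, 340.0], [294.0, 340.0], [292.0, 202.0], [357.0, 202.0]]
t 1.4 pos [ 0.3832 -0.3008  0.1894] [ 1.800e+02 -1.000e-01 -1.556e+02] F [ 1.1 -0.2 -0.2] w 0.0875 gf 0.0
move [-0.005  0.051  1.47 ] roll -0.0001
```

View pics/w1.png

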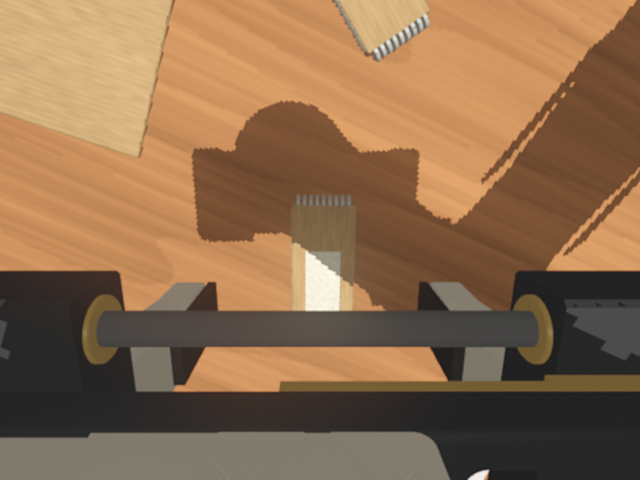

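The wrist view shows pad A centred between the fingers, columns 291–355, with the coil at row 200. It matches the estimate to about 2–3 mm, so I descend.

Call:
drive_tool([
  [[1, -0.02, 0.05, 0.4, 0], [1, -0.02, 0.05, 0.8, 0], [1, -0.02, 0.05, 1, 0], [1, -0.02, 0.05, 1, 0]],
])

```text
time_s: 1.9
tcp_pos: [0.382, -0.2941, 0.0684]
eef_rot: [179.9, -0.2, -155.7]
contact_force: [0.3, -0.2, 0.8]
gripper_width: 0.0877
gripper_force: 0.0
```

```bash
python3 -c "
from h import *
go(.383,-.294,.013,-155.6)"
```

```text
t 1.9 pos [ 0.382  -0.2941  0.0684] [ 179.9   -0.2 -155.7] F [ 0.3 -0.2  0.8] w 0.0877 gf 0.0
move [-0.009 -0.003  0.462] roll -0.0002
```

Call:
drive_tool([
  [[1, 0, 0, 0.3, 0], [1, 0, 0, 0.45, 0], [1, 0, 0, 0.45, 0], [-0.2, 0, 0, 0.45, 0], [-0.2, 0, 0, 0.45, 0]],
], squeeze=25)

```text
time_s: 2.52
tcp_pos: [0.3839, -0.2937, 0.0169]
eef_rot: [-179.9, 0.1, -155.6]
contact_force: [-0.6, -0.2, 0.8]
gripper_width: 0.0728
gripper_force: 0.0
```

Call:
drive_tool([
  [[-0.4, 0, 0, 0, 0], [-0.4, 0, 0, 0, 0], [-0.4, 0, 0, 0, 0], [-0.4, 0, 0, 0, 0]],
])

```text
time_s: 3.02
tcp_pos: [0.3833, -0.2934, 0.016]
eef_rot: [-180.0, 0.0, -155.6]
contact_force: [-0.4, 1.4, 6.8]
gripper_width: 0.0539
gripper_force: 24.9
```

Call:
drive_tool([
  [[-0.4, 0, 0, -0.1, 0], [-0.4, 0, 0, -0.16, 0], [-0.4, 0, 0, -0.16, 0]],
])

```text
time_s: 3.4
tcp_pos: [0.3834, -0.2934, 0.0356]
eef_rot: [-179.9, 0.1, -155.6]
contact_force: [-0.4, -0.1, -0.5]
gripper_width: 0.054
gripper_force: 24.9
```

```bash
python3 -c "
from h import *
im,m=snap('wrist','w2')
x,y=press(-.17,0);print(x,y);go(x,y,.034,-175.1)"
```

```text
0.45762129964754594 -0.059520876933352465
t 3.45 pos [ 0.3831 -0.2933  0.0351] [-180.     0.  -155.6] F [ 0.   0.4 -1.2] w 0.0536 gf 24.9
move [-1.371  1.517  0.01 ] roll 0.0542
```

View pics/w2.png

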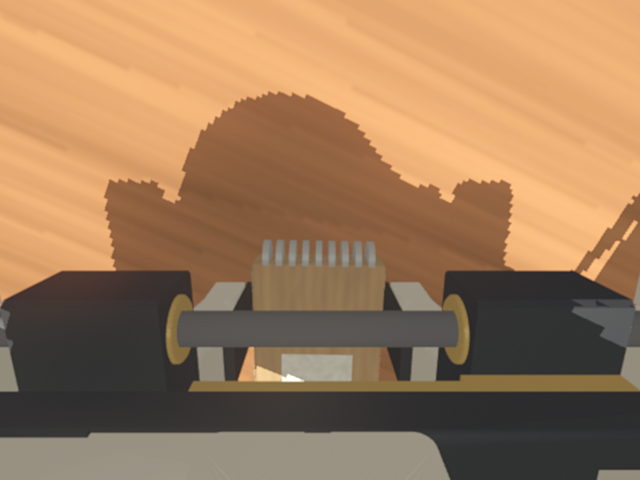

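Call:
drive_tool([
  [[-0.4, -0.2, 0.33, 0, 0], [-0.4, -0.4, 0.66, 0, 0.02], [-0.4, -0.6, 1, 0, 0.04], [-0.4, -0.6, 1, 0, 0.054], [-0.4, -0.6, 1, 0, 0.054]],
])

```text
time_s: 4.08
tcp_pos: [0.3988, -0.1537, 0.0347]
eef_rot: [180.0, -0.0, -174.9]
contact_force: [-0.2, 0.1, -0.5]
gripper_width: 0.0539
gripper_force: 24.9
```

```bash
python3 -c "
from h import *
m=camera_model('wrist')
x,y=press(-.17,0);go(x,y,.034,-175.1)"
```

```text
t 4.08 pos [ 0.3988 -0.1537  0.0347] [ 180.    -0.  -174.9] F [-0.2  0.1 -0.5] w 0.0539 gf 24.9
move [-0.558  0.738  0.005] roll 0.0006
```

Call:
drive_tool([
  [[-0.4, -0.1, 0.4, 0, 0], [-0.4, -0.3, 0.74, 0, 0], [-0.4, -0.5, 0.74, 0, 0], [-0.4, -0.5, 0.74, 0, 0]],
])

```text
time_s: 4.58
tcp_pos: [0.4526, -0.0603, 0.0346]
eef_rot: [-180.0, 0.0, -174.9]
contact_force: [-0.1, -0.8, -1.4]
gripper_width: 0.0535
gripper_force: 24.9
```

```bash
python3 - <<'E'
from h import *
t,mt=snap('top','top2');s,ms=snap('scene','scene2')
a=cv2.resize(s[170:350,170:370],None,fx=2.4,fy=2.4,interpolation=2)
b=cv2.resize(t[110:260,290:400],None,fx=2.88,fy=2.88,interpolation=2)
o=np.hstack([a,b]);print(o.shape);cv2.imwrite('pics/c2.png',o[...,::-1])
x,y=press(-.10,0);go(x,y,.034,-175.1)
E
```

```text
(432, 797, 3)
t 4.67 pos [ 0.4502 -0.0613  0.0343] [-1.80e+02 -1.00e-01 -1.75e+02] F [ 0.1 -1.  -1.8] w 0.0534 gf 24.9
move [-0.647  0.008  0.001] roll 0.0002
```

View pics/c2.png

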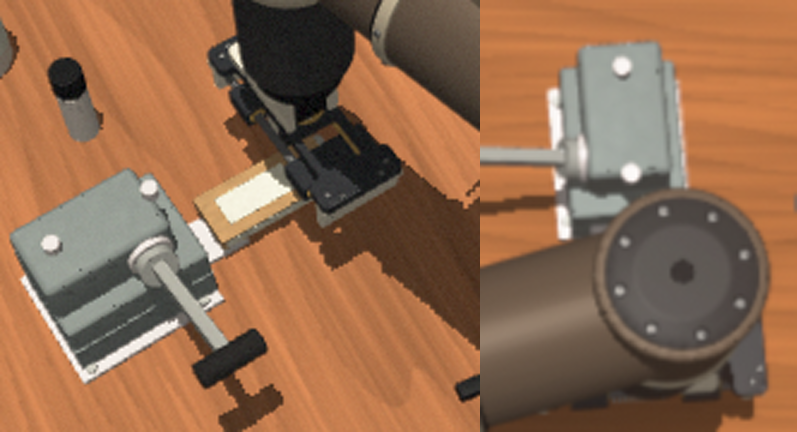

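The scene crop shows the pad held level just over the tongue. The front top corners are at crop (197,197) and (222,243), facing the throat.

```bash
python3 - <<'E'
from h import *
m=camera_model('scene')
c,s=np.cos(np.radians(PY)),np.sin(np.radians(PY))
A=np.array([[c,s],[-s,c]])
for p in[(197,197),(222,243)]:
    print('front',A@(ray(m,(170+p[0]/2.4-.4,170+p[1]/2.4-.4),.0345)[:2]-PO))
# tongue visible corner & press checks
print('tcp',A@(r.get_state()['tcp_pos'][:2]-PO))
# press front top edge of housing z .129 corners in scene crop
for p,z in [((142,172),.129),((12,243),.129),((40,290),.129)]:print(A@(ray(m,(170+p[0]/2.4-.4,170+p[1]/2.4-.4),z)[:2]-PO))
E
```

```text
front [-0.07576355 -0.02839267]
front [-0.07057391  0.02439332]
tcp [-0.17758968 -0.00110325]
[-0.03186572 -0.02246515]
[ 0.08730718 -0.0226882 ]
[0.08762374 0.02745186]
```

Call:
drive_tool([
  [[-0.4, -0.15, 0.01, 0, 0], [-0.4, -0.3, 0.01, 0, 0], [-0.4, -0.45, 0.01, 0, 0], [-0.4, -0.55, 0.01, 0, 0], [-0.4, -0.55, 0.01, 0, 0]],
])

```text
time_s: 5.3
tcp_pos: [0.5165, -0.0541, 0.0345]
eef_rot: [-180.0, -0.0, -175.0]
contact_force: [0.0, -1.1, -1.3]
gripper_width: 0.054
gripper_force: 24.9
```

```bash
python3 -c "
from h import *
x,y=press(-.0985,0);go(x,y,.023,-175.1)"
```

```text
t 5.3 pos [ 0.5165 -0.0541  0.0345] [-180.   -0. -175.] F [ 0.  -1.1 -1.3] w 0.054 gf 24.9
move [-0.103 -0.003  0.096] roll 0.0001
```

No contact on the way in. I lower it onto the floor, then push gently to the stop.

Call:
drive_tool([
  [[-0.4, 0, 0, 0.05, 0], [-0.4, 0, 0, 0.09, 0], [-0.4, 0, 0, 0.09, 0]],
])

```text
time_s: 5.68
tcp_pos: [0.5158, -0.0537, 0.0234]
eef_rot: [-180.0, -0.1, -175.0]
contact_force: [0.5, 0.5, -1.6]
gripper_width: 0.0536
gripper_force: 24.9
```

Call:
drive_tool([
  [[-0.4, -0.04, 0, 0, 0], [-0.4, -0.08, 0, 0, 0], [-0.4, -0.1, 0, 0, 0], [-0.4, -0.1, 0, 0, 0]],
])

```text
time_s: 6.18
tcp_pos: [0.5287, -0.0526, 0.024]
eef_rot: [180.0, 0.0, -175.0]
contact_force: [0.3, 0.5, -1.3]
gripper_width: 0.0537
gripper_force: 24.9
```

Call:
drive_tool([
  [[-0.4, 0, 0, 0.015, 0], [-0.4, -0.02, 0, 0.015, 0], [-0.4, -0.02, 0, 0.015, 0]],
])

```text
time_s: 6.55
tcp_pos: [0.5295, -0.0526, 0.022]
eef_rot: [-180.0, -0.2, -175.0]
contact_force: [-5.7, 0.0, 4.6]
gripper_width: 0.0539
gripper_force: 24.9
```

Call:
drive_tool([
  [[-0.4, -0.01, 0, 0, 0], [-0.4, -0.02, 0, 0, 0], [-0.4, -0.02, 0, 0, 0]],
])

```text
time_s: 6.92
tcp_pos: [0.5296, -0.0526, 0.022]
eef_rot: [-180.0, -0.4, -175.0]
contact_force: [-12.3, 3.1, 13.6]
gripper_width: 0.0537
gripper_force: 24.9
```

The stop and floor are both felt (Fx −12 N, Fz +13 N). I ease off and release.

Call:
drive_tool([
  [[-0.4, 0.02, 0, -0.01, 0], [-0.4, 0.02, 0, -0.01, 0], [0.9, 0.02, 0, -0.01, 0], [0.9, 0.02, 0, -0.01, 0], [0.9, 0.02, 0, -0.01, 0]],
])

```text
time_s: 7.55
tcp_pos: [0.5317, -0.0522, 0.0236]
eef_rot: [180.0, 0.1, -175.0]
contact_force: [-0.2, -0.5, 0.4]
gripper_width: 0.0779
gripper_force: 0.0
```

Call:
drive_tool([
  [[0.9, 0, 0, 0, 0], [0.9, 0.1, 0, 0, 0], [0.9, 0.3, 0, 0, 0], [0.9, 0.5, 0, -0.3, 0], [0.9, 0.5, 0, -0.7, 0]],
])

```text
time_s: 8.18
tcp_pos: [0.4674, -0.0582, 0.107]
eef_rot: [-180.0, -0.3, -175.0]
contact_force: [1.3, 1.2, -0.1]
gripper_width: 0.0833
gripper_force: 0.0
```

```bash
python3 - <<'E'
from h import *
s,ms=snap('scene','scene3')
a=cv2.resize(s[210:330,170:300],None,fx=4.5,fy=4.5,interpolation=2)
print(a.shape);cv2.imwrite('pics/c3.png',a[...,::-1])
c,q=np.cos(np.radians(PY)),np.sin(np.radians(PY))
g=lambda x,y,z:[*press(x,y),z]
P=proj(ms,[g(-.12,.027,.022),g(-.12,-.027,.022),g(-.05,.027,.022),g(-.05,-.027,.022),g(-.1,.022,.006),g(-.129,0,.015)])
print(((P-[170,210]+.4)*4.5).round(0).tolist());go(.5,-.05,.1,-175.1)
E
```

```text
(540, 585, 3)
[[510.0, 241.0], [452.0, 160.0], [384.0, 313.0], [327.0, 230.0], [472.0, 269.0], [497.0, 198.0]]
t 8.22 pos [ 0.4723 -0.0577  0.114 ] [-180.     0.4 -174.9] F [ 2.9 -0.4  6.4] w 0.0833 gf 0.0
move [-0.235  0.043  0.118] roll 0.0005
```

View pics/c3.png

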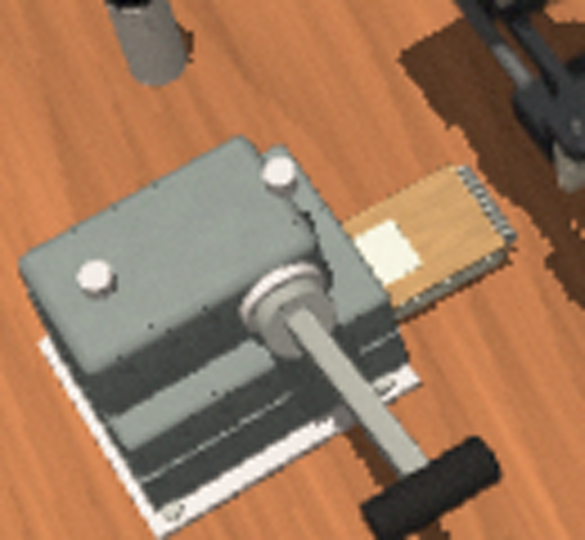

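The pad is home: near board corners at (505,243)/(458,165), against predictions of (510,241)/(452,160), about 1 mm off. Now the lever: raise, close the fingers, move over the bar.

Call:
drive_tool([
  [[0, 0, 0, -0.4, 0], [-1, 0, 0, -0.8, 0], [-1, 0, 0.3, -1, 0], [-1, 0, 0.7, -1, 0], [-1, 0, 1, -1, 0]],
], squeeze=20)

```text
time_s: 8.85
tcp_pos: [0.4598, 0.0631, 0.2277]
eef_rot: [179.9, 0.1, -175.0]
contact_force: [-0.6, -0.3, 0.1]
gripper_width: 0.039
gripper_force: 0.0
```

```bash
python3 -c "
from h import *
x,y=press(-.005,.170);print(x,y);go(x,y,.19,-175.1)"
```

```text
0.607497396585693 0.12395161573676726
t 8.85 pos [0.4598 0.0631 0.2277] [ 1.799e+02  1.000e-01 -1.750e+02] F [-0.6 -0.3  0.1] w 0.039 gf 0.0
move [-1.27   0.398  0.316] roll 0.0002
```

Call:
drive_tool([
  [[-1, -0.4, 0.2, 0, 0], [-1, -0.8, 0.4, 0, 0], [-1, -1, 0.4, 0, 0], [-1, -1, 0.4, 0, 0]],
])

```text
time_s: 9.35
tcp_pos: [0.5764, 0.1204, 0.226]
eef_rot: [-180.0, -0.1, -175.0]
contact_force: [-0.8, 0.7, -0.5]
gripper_width: 0.0017
gripper_force: 0.0
```

Call:
drive_tool([
  [[-1, -0.27, 0, 0.1, 0], [-1, -0.27, 0, 0.3, 0], [-1, -0.27, 0, 0.3, 0], [-1, -0.27, 0, 0.3, 0]],
])

```text
time_s: 9.85
tcp_pos: [0.608, 0.1229, 0.1925]
eef_rot: [180.0, 0.1, -175.0]
contact_force: [-0.3, -0.1, 0.1]
gripper_width: 0.0005
gripper_force: 0.0
```

```bash
python3 - <<'E'
from h import *
s,ms=snap('scene','scene4');w,mw=snap('wrist','w4')
a=cv2.resize(s[230:380,200:350],(540,540),interpolation=2)
cv2.imwrite('pics/c4.png',a[...,::-1])
g=lambda x,y,z:[*press(x,y),z]
x,y=press(-.005,.170);go(x,y,.172,-175.1)
p=r.get_state()['tcp_pos']
P=proj(ms,[p-[0,0,.011],g(-.033,.17,.15),g(.023,.17,.15)]);print(((P-[200,230])*3.6).round(0).tolist())
E
```

```text
t 9.95 pos [0.6084 0.1231 0.1929] [ 1.80e+02  1.00e-01 -1.75e+02] F [-0.   0.1  0.8] w 0.0006 gf 0.0
move [0.007 0.007 0.174] roll 0.0003
[[229.0, 294.0], [285.0, 291.0], [189.0, 349.0]]
```

View pics/c4.png

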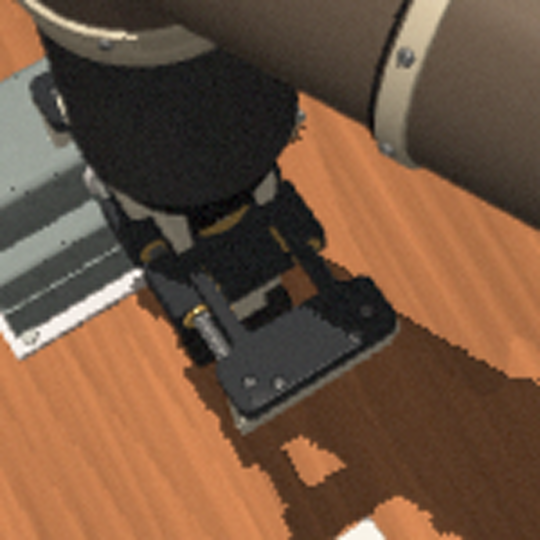

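The scene crop shows the closed fingers over the bar, with the eraser clear at (360,530). I press in steps, following the bar's arc.

Call:
drive_tool([
  [[-1, 0, 0.01, 0.1, 0], [-1, 0, 0.01, 0.2, 0], [-1, 0, 0.03, 0.28, 0], [-1, 0, 0.05, 0.35, 0]],
])

```text
time_s: 10.45
tcp_pos: [0.6082, 0.1298, 0.149]
eef_rot: [180.0, 0.1, -175.0]
contact_force: [1.5, 3.5, 4.1]
gripper_width: 0.0002
gripper_force: 2.1
```

Call:
drive_tool([
  [[-1, 0, 0.01, 0.08, 0], [-1, 0, 0.01, 0.16, 0], [-1, 0, 0.01, 0.23, 0]],
])

```text
time_s: 10.82
tcp_pos: [0.6083, 0.1309, 0.1215]
eef_rot: [180.0, 0.1, -175.0]
contact_force: [0.1, 4.6, 6.2]
gripper_width: -0.0001
gripper_force: 2.9
```

```bash
python3 -c "
from h import *
x,y=press(-.005,.174);print(x,y);go(x,y,.095,-175.1)"
```

```text
0.6071557288931435 0.12793699692153088
t 10.82 pos [0.6083 0.1309 0.1215] [ 1.80e+02  1.00e-01 -1.75e+02] F [0.1 4.6 6.2] w -0.0001 gf 2.9
move [ 0.012 -0.024  0.221] roll 0.0003
```

Call:
drive_tool([
  [[-1, 0, -0.01, 0.07, 0], [-1, 0, -0.03, 0.14, 0], [-1, 0, -0.04, 0.19, 0], [-1, 0, -0.04, 0.19, 0]],
])

```text
time_s: 11.32
tcp_pos: [0.6089, 0.126, 0.0989]
eef_rot: [180.0, 0.1, -175.0]
contact_force: [-0.3, 4.0, 6.1]
gripper_width: 0.0004
gripper_force: 3.5
```

Call:
drive_tool([
  [[-1, 0, 0, 0.02, 0], [-1, 0, 0, 0.035, 0], [-1, 0, 0, 0.035, 0]],
])

```text
time_s: 11.7
tcp_pos: [0.609, 0.1256, 0.0955]
eef_rot: [-180.0, 0.1, -175.0]
contact_force: [0.2, 2.6, 9.8]
gripper_width: 0.0005
gripper_force: 4.9
```

```bash
python3 - <<'E'
from h import *
s,ms=snap('scene','scene5')
a=cv2.resize(s[210:360,170:340],(680,600),interpolation=2)
cv2.imwrite('pics/c5.png',a[...,::-1])
x,y=press(-.005,.174);go(x,y,.095,-175.1)
for th in(.52,.6,.69):
    P=proj(ms,[[*press(x,.048+.13*np.cos(.35-th)),.105+.13*np.sin(.35-th)] for x in(-.033,.023)]);print(th,((P-[170,210])*4).round(0).tolist())
E
```

```text
t 11.75 pos [0.609  0.1256 0.0956] [-1.80e+02  1.00e-01 -1.75e+02] F [-2.1  2.7  9.3] w 0.0004 gf 4.9
move [0.013 0.021 0.005] roll 0.0003
0.52 [[453.0, 469.0], [352.0, 531.0]]
0.6 [[452.0, 473.0], [352.0, 535.0]]
0.69 [[450.0, 477.0], [351.0, 538.0]]
```

View pics/c5.png

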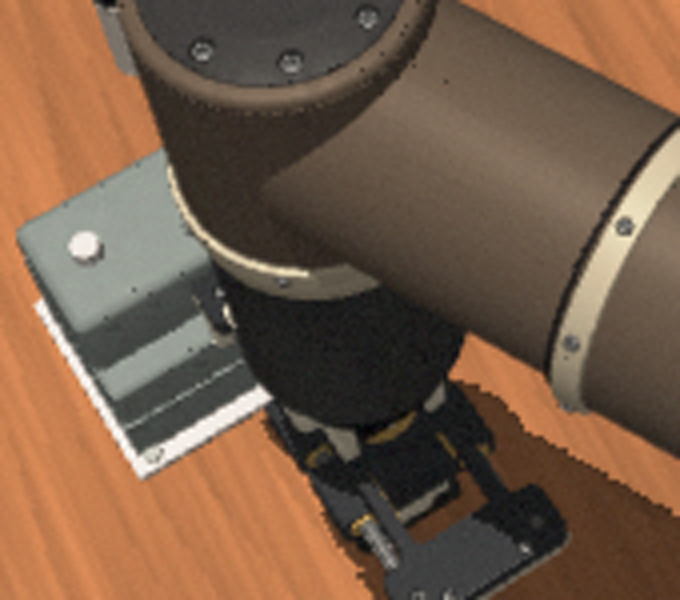

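The bar is hidden by the gripper, but the force dipped before the click and rose to 9.5 N. With the TCP at 0.0955 m, that matches about 0.6 rad. I hold briefly, then hand in.

Call:
drive_tool([
  [[-1, 0, 0, 0, 0], [-1, 0, 0, 0, 0], [-1, 0, 0, 0, 0], [-1, 0, 0, 0, 0]],
])

```text
time_s: 12.25
tcp_pos: [0.6089, 0.1255, 0.0956]
eef_rot: [180.0, 0.1, -175.0]
contact_force: [-0.7, 2.0, 9.9]
gripper_width: 0.0004
gripper_force: 4.8
```

```bash
python3 -c "
from h import *
s=r.get_state();z,F=s['tcp_pos'][2],s['contact_force'];print(z,F)
if 7<F[2]<11.5 and abs(z-.0955)<.002: print(job.close_job())"
```

```text
0.09561301494289598 [-0.71170563  1.98166591  9.91584774]
the job is handed in; nothing more can be done
None
```

I handed the job in at about 12 s: the pad is home and released (within about 1 mm in the camera check), and the closed fingers hold the lever at about 0.6 rad with about 10 N. The lever angle is inferred from height and force because the gripper hid the bar, the foot's grip on the pad was not seen directly, and no verdict was returned.

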